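# Hold the check-in tag in its slot

## Task

On this dormitory desk, slide the shutter on top of the grey check-in box fully open, then take the white tag out of its wooden rest and push it, blade down, through the slot until its wide head sits flush on the box. A spring inside pushes the tag back out, so finish while still holding it fully in: do not let go at the end. Leave the mug, the jar and the book where they are.

Things in the scene. Friction and masses are not known exactly. Their poses are not given: they have to be found in the camera images.
- box: Fixed grey check-in box, 90 (x) by 190 (y) by 85 mm high; origin under its centre. It stands to the robot's left or right, the tag's rest on the other side. Two rails 6 mm high run along y on its top, 38 to 43 mm either side of the middle. A spring plunger under the slot meets the tag's tip 50 mm below the top face and pushes up with about 1.5 N there, 6 to 7 N with the tag's head flush.
- slot (a point): Centre of the slot's mouth, level with the box's top face, 85 mm above the desk. z up, y along the slot, x across it (the box's axes). The slot goes straight down, 46 mm long (y) by 14 mm wide (x), through the 20 mm thick top; its mouth is bevelled 3 mm all round. It lies 40 mm towards -y from the middle of the box.
- shutter (a joint): Slide of the flat aluminium shutter (74 by 60 mm, 4 mm thick) on top of the box. 0 m = centred over the slot; grows as it slides along the slot's +y; 0.070 m = fully open, at its stop. It starts within 0.02 m of 0, over all or part of the slot. It moves with about 1.5 N of friction and stays where it is left.
- shutter_grip (a point): Grip point on the centre line of the shutter's upright black bar, 25 mm above the box's top face. The bar is 14 mm thick (x), 30 mm long (y) and stands from 4 to 38 mm above the box's top face. Axes as the slot's; it moves with the shutter.
- tag_grip (a point): Centre of the white tag's wide head, half-way up it. The head is 16 mm thick (x), 60 mm wide (y), 50 mm high (z up); its underside is 25 mm below this point. Below it is the blade, 12 mm thick (x), 44 mm wide (y), 62 mm long. The tag is the same either way round about z and weighs about 80 g. It stands upright in the wooden rest at the start.
- tag_tip (a point): Centre of the flat lower end of the tag's blade, 87 mm below tag_grip, 8 mm above the desk at the start; axes as tag_grip's.
- rest: Fixed wooden block, 60 (x) by 90 (y) by 38 mm high, origin under its centre. A pocket in its top, 30 mm deep, holds the tag's blade with 1.5 mm of play on each side.
- mug: White mug, 76 mm across, 90 mm high, with a handle; origin at the centre of its underside. A bystander beyond the work.
- tin: Small round jar, 68 mm across, 75 mm high, with a yellow lid; origin at the centre of its underside. A bystander.
- book: Red book lying flat, 160 by 110 by 25 mm; origin at the centre of its underside. A bystander.
Not all that is in view belongs to the job. Of the things that look like the part that bears tag_grip, the smallest one is meant.

How it is judged:
On the way, in this order (a step that is already met when the one before it is completed fails the run):
1. the shutter is fully open and the tag is still outside the slot (value of joint shutter above 0.062 m and horizontal distance between tag_tip and slot above 0.03 m), for 0.2 s.
2. the blade is lowered through the slot (x of tag_tip in the frame of slot between -0.006 and 0.006 m and y of tag_tip in the frame of slot between -0.006 and 0.006 m and z of tag_tip in the frame of slot below -0.015 m), for 0.1 s.
At the end, for the whole second after the job is handed in: The shutter is open (60 mm or more), the tag's blade is upright (within 0.1 rad) in the slot with its head within 3.5 mm of the box's top face, at rest, the gripper is in contact with the tag and holding it down against the spring, and the mug, jar and book are within 30 mm of where they stood (x of tag_tip in the frame of slot between -0.006 and 0.006 m and y of tag_tip in the frame of slot between -0.006 and 0.006 m and value of joint shutter above 0.06 m and z of tag_tip in the frame of slot below -0.0585 m and angle between tag_tip's own z axis and vertical below 0.1 rad and contact force between the fingers and tag above 1 N and linear speed of tag below 0.02 m/s and distance of each of mug, tin, book from where it was at the start of the episode below 0.03 m); the arm keeps its last pose, push and grip.
It fails at once if the mug is pushed away (distance of mug from where it was at the start of the episode above 0.03 m).
It fails at once if the jar is pushed away (distance of tin from where it was at the start of the episode above 0.03 m).
It fails at once if the book is pushed away (distance of book from where it was at the start of the episode above 0.03 m).
It also fails if it takes over 59 s, if anything falls off the work surface, if the arm or the gripper's body presses on something with over 40 N, if the wrist force passes 120 N, or if a joint passes its speed limit or range.

## Robot

A 7-joint arm with a two-finger parallel gripper is mounted at the origin on the work surface. World frame = base frame: x ahead of the robot, y to its left, z up, the work surface at z = 0. Lengths are in m, angles in rad, forces in N, time in s.
With the tool pointing down it reaches from about 0.4 to 0.875 m from the base axis. Payload 6.5 kg.
Tool frame: the origin (TCP) lies midway between the tips of the shut fingers; the grasp point (between the pads) lies 19 mm behind it; z points along the fingers, x is the direction in which the jaws open and shut, and the axes are right-handed (so a half turn about z gives the same grasp; the last joint's range is limited). The gripper opens to 88 mm and grips with 3 to 60 N. Pads are 18 mm wide; open, the fingers measure 123 mm over their backs; the gripper's body (75 mm by 187 mm) begins 45 mm behind the grasp point.
Start: joints at [1.063, 0.536, -0.004, 1.538, 0.003, 1.067, -0.071], TCP at [0.278, -0.588, 0.205] pointing down, gripper open.
Joint ranges: [-2.7, 2.7], [-0.37, 2.16], [-1.27, 1.26], [0.24, 2.4], [-1.31, 4.45], [0.19, 1.91], [-2.76, 2.76]. Speed limits (rad/s): [2.39, 2.39, 3.14, 3.14, 3.14, 3.14, 3.14].

## Interface

Orientations are given as [roll, pitch, yaw] about the fixed x, y, z axes, in that order (R = Rz(yaw) Ry(pitch) Rx(roll)).
In Python, from plant import * gives the robot as it stands.
- The arm moves only by the tool move_arm, never from a script. Its argument "deltas" is a list of rows, each a list of 6 numbers: the shift along the tool's x, y, z in m, then the turn, a rotation vector about the tool's x, y, z in rad. In form: [[x, y, z, wx, wy, wz], ...]. A call has 1 to 8 rows; each row is the pose to reach, as a shift and turn from the pose commanded when the call began, along the tool's axes at that moment; what a row does not reach only later rows make up. A row lasts 1/8 s, in which the tool goes at most 62.5 mm and 10.7 degrees, less where a joint would pass 70% of its speed; a pose out of reach is approached as far as the arm can. A call with a gripper value outside its range is refused whole. "fingers" is the opening, from 0 (shut) to 1 (fully open), set as the call begins (left out, the last holds). The fingers move at their own pace and stop on an object; "force" is the grip in N (left out, the last holds). Time passes only in rows, so rows that repeat a pose let the fingers close. It gives the time, the measured TCP pose, the force and the opening at its end, in the units of the state.
- observe(): the state, without advancing time (a new reading comes with each control period).
- snapshot(name): name is "side" or "top"; returns the picture (480x640x3 uint8, red, green, blue); there is no depth.
- camera_params(name): a dict with "fov_y" (degrees; the focal length in pixels is half the picture's height over the tangent of half this angle, whatever the lens; pixels are square), "cx", "cy" (the principal point, pixels), "position" and "orientation" of the camera in the world. Camera axes: x right, y up, looking along -z (the intrinsics and any distortion apply to the point x, -y, -z); pixel columns grow to the right and rows downward; lengths in m; the calibration is good to about 2 mm. A picture is of the moment at which its call begins. camera_params takes no time and is no camera call.
- finish_job(): hands the job in, once; it reports no verdict.
Trained networks look in the newest picture that a camera, given by its name, has taken for a name from the list of things; names that differ only in an ending like _2 or _b are one class to them, and where a whole thing is asked for, a point or a joint stands for the part that bears it (a point fixed in the world has none). Each returns a list of dicts, best first, with "confidence" (0 to 1); they miss things now and then, are a little off and sometimes report something else, mostly with a low value. They report only what shows in the picture. A call takes as long as a camera call. They do not tell look-alikes from the thing itself.
- recognise(target, camera): "rect" ([centre column, centre row, width, height] in pixels, round what is visible of it).
- outline_of(target, camera): "mask" (480x640 bool, what is visible of it) and "rect" ([centre column, centre row, width, height] in pixels, round what is visible of it).
- place_of(target, camera): "at" ([column, row] in pixels: a listed point, or the origin of a listed thing).
The state is a dict: "time_s": time; "joint_positions": joint angles; "dq": joint speeds; "joint_torque": joint torques, N m; "tool_pos": TCP position; "orientation": TCP orientation; "ft_force": force on the tool from outside, world axes, zero at the start; "torque": the same for the moment, N m; "gripper_width": finger opening in m.
Only numpy, scipy, OpenCV 4.12 (cv2) and the standard library are available. Lean on these libraries where they do the work, as an engineer would, in place of code of your own. Each camera call takes 0.05 s, during which the arm holds its last target.

## Working session

There is one attempt and no reset: what is moved stays moved. The work goes in short steps, Python scripts to look and compute and a tool call to move; the robot and the scene stay as the last step left them, time stands still between calls to the robot, and variables do not carry over. Pictures are saved under pics/ and viewed, and the job is handed in when it is done.

Besides the shell and the picture viewer there is one more tool, called after "Call:" as name(argument=value, ...) on one line, values as JSON. move_arm: Moves the arm, as the interface text tells. Its arguments: {"type":"object","properties":{"deltas":{"type":"array","items":{"type":"array","items":{"type":"number"}}},"fingers":{"type":"number"},"force":{"type":"number"}},"required":["deltas"]}

```bash
ls; mkdir -p pics; python3 - <<'E'
from plant import *
import cv2
print(observe())
for n in("side","top"):
    im=snapshot(n); cv2.imwrite(f"pics/{n}0.png",im[:,:,::-1]); print(n,camera_params(n))
    for t in("box","shutter","shutter_grip","tag_grip","rest","slot","tag_tip"):
        print(t,[(round(d['confidence'],2),[round(float(v)) for v in d['at']]) for d in place_of(t,n)] if t!="shutter" else '')
    print('rec',[(round(d['confidence'],2),[round(float(v)) for v in d['rect']]) for d in recognise("tag_grip",n)])
E
```

```text
pics
{'time_s': 0.0, 'joint_positions': array([ 1.06279334,  0.53716852, -0.00439607,  1.53885663,  0.00262431,
        1.06728495, -0.07121108]), 'dq': array([ 0.00176701,  0.00066547, -0.00088711, -0.00020187,  0.00076576,
       -0.00073173, -0.00083518]), 'joint_torque': array([ 1.26675577e-04, -5.70984328e+01,  9.90736708e-01, -2.51606977e+01,
       -5.62810188e-02,  1.78706052e-02,  1.43005732e-04]), 'tool_pos': array([ 0.27758711, -0.58701308,  0.20424444]), 'orientation': array([ 3.14142401e+00,  1.70412708e-03, -1.12895750e+00]), 'ft_force': array([-0.21634397, -0.27333242,  0.42265839]), 'torque': array([0.04196839, 0.02047505, 0.04205735]), 'gripper_width': 0.08804457806248094}
side {'fov_y': 47.915780789307505, 'cx': 325.8697085867657, 'cy': 236.69103294313646, 'position': array([ 0.56573153, -0.91045336,  0.75862643]), 'orientation': array([ 0.94266205, -0.00462496, -0.09339449])}
box []
shutter 
shutter_grip [(0.68, [252, 199])]
tag_grip [(0.97, [374, 292]), (0.6, [277, 254]), (0.56, [306, 306])]
rest [(0.83, [305, 342])]
slot [(0.74, [250, 207])]
tag_tip [(0.81, [368, 342]), (0.77, [280, 300]), (0.67, [304, 305]), (0.55, [305, 340])]
rec [(0.88, [304, 315, 12, 58]), (0.85, [375, 308, 51, 84]), (0.69, [278, 269, 34, 84])]
top {'fov_y': 50.697964065609064, 'cx': 329.10313984225354, 'cy': 236.82451670007924, 'position': array([0.52464326, 0.02749546, 1.15299211]), 'orientation': array([ 0.10372669, -0.031339  , -1.55871875])}
box [(0.66, [246, 300])]
shutter 
shutter_grip [(0.67, [135, 255]), (0.56, [256, 305])]
tag_grip [(0.97, [368, 272]), (0.69, [430, 198]), (0.62, [433, 257])]
rest [(0.76, [419, 261])]
slot [(0.67, [261, 302])]
tag_tip [(0.97, [366, 276]), (0.96, [413, 205]), (0.53, [419, 258])]
rec [(0.88, [371, 274, 41, 35]), (0.8, [430, 197, 42, 42]), (0.77, [429, 257, 36, 13])]
```

View pics/side0.png

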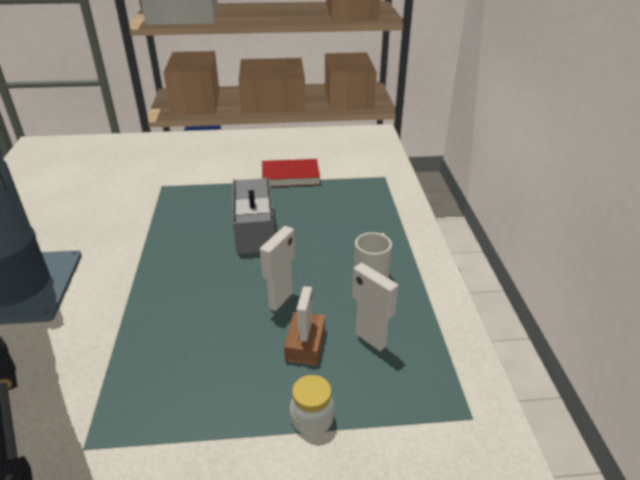

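View pics/top0.png

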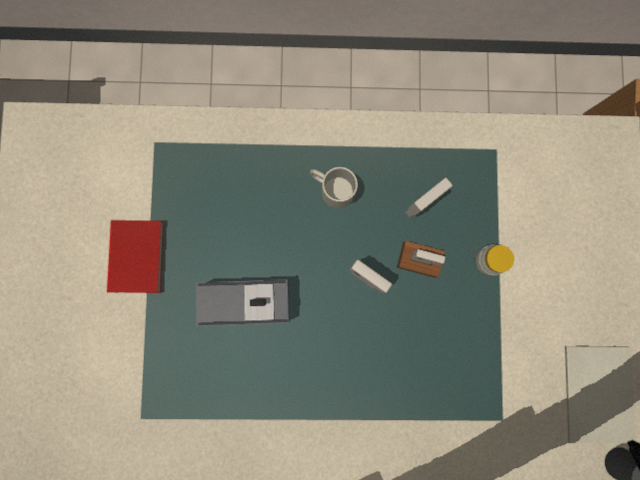

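```bash
cat > h.py <<'E'
from plant import *
import numpy as np, cv2
from scipy.spatial.transform import Rotation as R
def cam(n):
    c=camera_params(n); f=240/np.tan(np.radians(c['fov_y'])/2)
    return c,f,R.from_euler('xyz',c['orientation']).as_matrix()
def ray(n,uv):
    c,f,M=cam(n); d=M@np.array([(uv[0]-c['cx'])/f,-(uv[1]-c['cy'])/f,-1]); return np.array(c['position']),d
def atz(n,uv,z):
    p,d=ray(n,uv); return p+d*(z-p[2])/d[2]
def proj(n,P):
    c,f,M=cam(n); q=M.T@(np.asarray(P,float)-c['position']); return np.array([c['cx']+f*q[0]/-q[2],c['cy']-f*q[1]/-q[2]])
def tri(uvs,uvt):
    A=[];b=[]
    for n,uv in(("side",uvs),("top",uvt)):
        p,d=ray(n,uv); d=d/np.linalg.norm(d); Q=np.eye(3)-np.outer(d,d); A.append(Q);b.append(Q@p)
    x=np.linalg.lstsq(np.vstack(A),np.hstack(b),rcond=None)[0]; return x,[np.linalg.norm(a@x-c) for a,c in zip(A,b)]
E
python3 - <<'E'
from h import *
np.set_printoptions(precision=4,suppress=True)
print('grip',tri((252,199),(256,305)))
print('tag',tri((306,306),(433,257)))
print('tip',tri((305,340),(419,258)))
print('slot',tri((250,207),(261,302)),atz('top',(261,302),.085))
s=cv2.imread('pics/side0.png');t=cv2.imread('pics/top0.png')
cv2.imwrite('pics/c1.png',cv2.resize(t[230:340,330:470],None,fx=5.5,fy=5.5,interpolation=cv2.INTER_CUBIC))
cv2.imwrite('pics/c2.png',cv2.resize(t[265:335,185:305],None,fx=6.5,fy=6.5,interpolation=cv2.INTER_CUBIC))
cv2.imwrite('pics/c3.png',cv2.resize(s[220:370,250:410],None,fx=4,fy=4,interpolation=cv2.INTER_CUBIC))
cv2.imwrite('pics/c4.png',cv2.resize(s[170:260,215:295],None,fx=6.5,fy=6.5,interpolation=cv2.INTER_CUBIC))
E
```

```text
grip (array([0.4954, 0.1437, 0.1059]), [np.float64(0.0035084304116829203), np.float64(0.0035084304116825846)])
tag (array([ 0.5968, -0.2206,  0.1081]), [np.float64(0.0018177744810083747), np.float64(0.0018177744810080234)])
tip (array([ 0.5972, -0.2111,  0.0136]), [np.float64(0.0014401367602585274), np.float64(0.0014401367602589687)])
slot (array([0.4955, 0.135 , 0.0903]), [np.float64(0.0021641385400365397), np.float64(0.002164138540037071)]) [0.4976 0.1357 0.085 ]
```

View pics/c1.png

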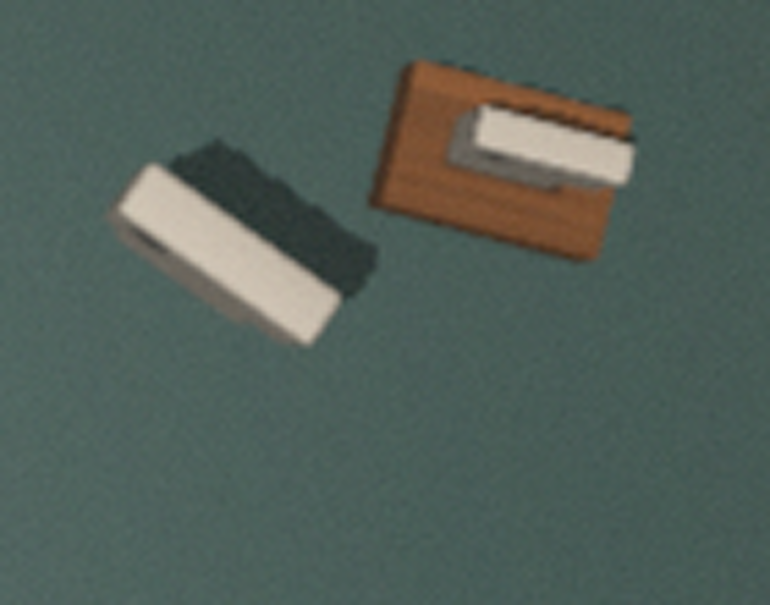

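View pics/c2.png

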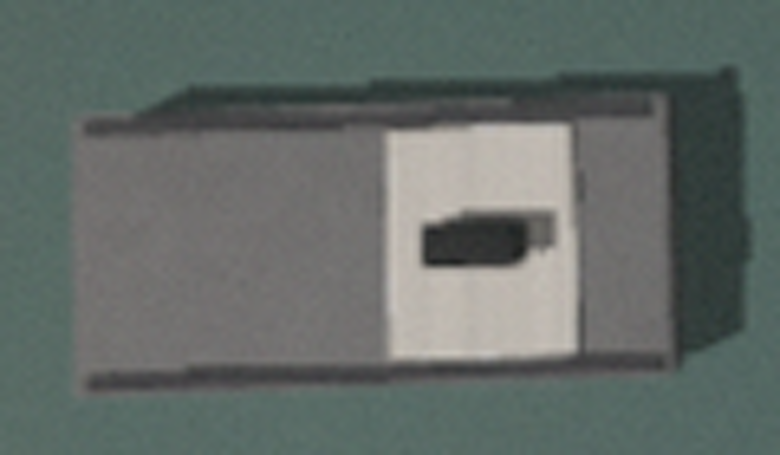

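View pics/c3.png

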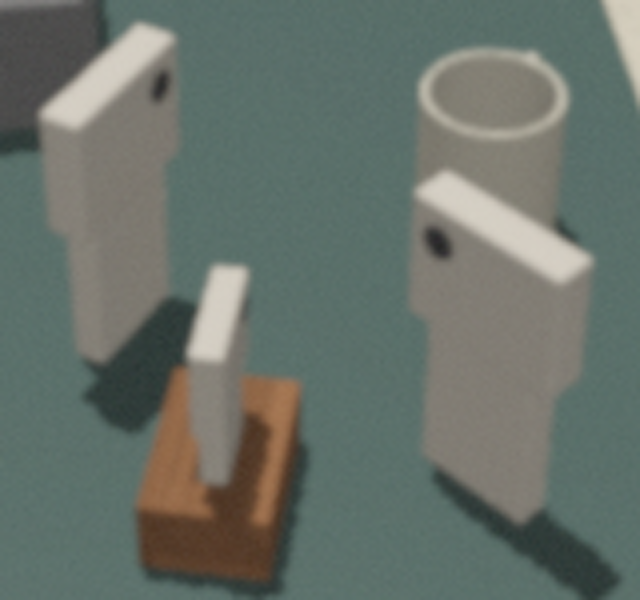

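View pics/c4.png

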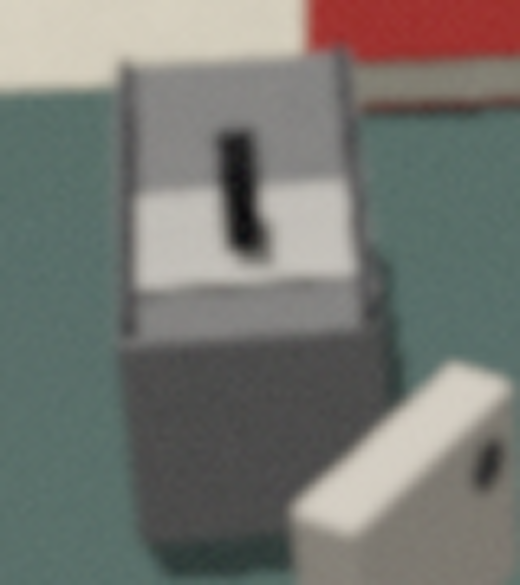

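```bash
python3 - <<'E'
from h import *
np.set_printoptions(precision=4,suppress=True)
def c2(p):return ((p[0]+.5)/6.5-.5+185,(p[1]+.5)/6.5-.5+265)
def c1(p):return ((p[0]+.5)/5.5-.5+330,(p[1]+.5)/5.5-.5+230)
def c3(p):return ((p[0]+.5)/4-.5+250,(p[1]+.5)/4-.5+220)
def c4(p):return ((p[0]+.5)/6.5-.5+215,(p[1]+.5)/6.5-.5+170)
def fit(P,L):  # rigid 2D fit
    P=np.array(P)[:,:2];L=np.array(L,float);pc=P.mean(0);lc=L.mean(0);a=(P-pc);b=(L-lc)
    th=np.arctan2((b[:,0]*a[:,1]-b[:,1]*a[:,0]).sum(),(b*a).sum());c,s=np.cos(th),np.sin(th);M=np.array([[c,-s],[s,c]])
    return pc-M@lc,th,(a-b@M.T)*1000
# box corners: left image=+y, up=+x
Pb=[atz('top',c2(p),.085) for p in((76,117),(75,391),(667,94),(678,369))]
print(fit(Pb,[(.045,.095),(-.045,.095),(.045,-.095),(-.045,-.095)]))
Ps=[atz('top',c2(p),.089) for p in((388,126),(388,359),(574,122),(578,356))]
print('shut',fit(Ps,[(.037,.03),(-.037,.03),(.037,-.03),(-.037,-.03)]))
Pbar=[atz('top',c2(p),.123) for p in((424,226),(424,266),(516,222),(518,263))]
print('bar',fit(Pbar,[(.007,.015),(-.007,.015),(.007,-.015),(-.007,-.015)]))
# side: box top
Pb=[atz('side',c4(p),.085) for p in((122,64),(345,50),(122,345),(382,330))]
print('side box',fit(Pb,[(-.045,.095),(.045,.095),(-.045,-.095),(.045,-.095)]))
# tag head top z=.145  (tip 8mm: 8+87+25=.120)
Pt=[atz('top',c1(p),.120) for p in((482,105),(474,147),(634,144),(625,185))]
print('tag top',fit(Pt,[(.008,.03),(-.008,.03),(.008,-.03),(-.008,-.03)]))
Pt=[atz('side',c3(p),.120) for p in((212,266),(248,267),(190,358),(224,360))]
print('tag side',fit(Pt,[(-.008,.03),(.008,.03),(-.008,-.03),(.008,-.03)]))
Pr=[atz('top',c1(p),.038) for p in((412,62),(376,206),(630,116),(594,262))]
print('rest top',fit(Pr,[(.03,.045),(-.03,.045),(.03,-.045),(-.03,-.045)]))
Pr=[atz('side',c3(p),.038) for p in((172,368),(301,380),(138,508),(270,522))]
print('rest side',fit(Pr,[(-.03,.045),(.03,.045),(-.03,-.045),(.03,-.045)]))
for n,p in(('top',c1((228,255))),): print('bigtag L',atz(n,p,.15))
print('tins',[place_of(t,'top') and (t,atz('top',place_of(t,'top')[0]['at'],0)) for t in('mug','tin','book')])
E
```

```text
(array([0.4975, 0.1746]), np.float64(0.048764044500007035), array([[-1.6067, -0.5333],
       [ 1.5662,  0.7843],
       [-1.1147,  0.3408],
       [ 1.1553, -0.5918]]))
shut (array([0.4985, 0.14  ]), np.float64(0.03298580071852782), array([[-0.0143, -0.233 ],
       [ 0.205 ,  0.0438],
       [ 0.0221,  0.3828],
       [-0.2127, -0.1936]]))
bar (array([0.4981, 0.1399]), np.float64(0.049262574085185966), array([[-0.8232, -0.8522],
       [ 0.9035, -0.5087],
       [-0.7467,  0.8031],
       [ 0.6664,  0.5578]]))
side box (array([0.4965, 0.1793]), np.float64(0.0474510453933016), array([[ 2.113 ,  1.3877],
       [-2.9791,  0.6251],
       [ 1.5515,  0.413 ],
       [-0.6853, -2.4258]]))
tag top (array([ 0.5962, -0.2121]), np.float64(-0.23319892218992141), array([[-0.0225, -0.4467],
       [-0.2335, -1.044 ],
       [ 0.0399,  0.81  ],
       [ 0.2162,  0.6806]]))
tag side (array([ 0.5965, -0.2114]), np.float64(-0.2239328431796571), array([[-0.0481, -0.8227],
       [ 0.3154,  0.6428],
       [ 0.5189, -0.4405],
       [-0.7862,  0.6204]]))
rest top (array([ 0.5951, -0.2105]), np.float64(-0.23836778586105975), array([[-0.1283,  0.1092],
       [-0.1704,  0.6772],
       [ 0.5248, -0.9404],
       [-0.2261,  0.1539]]))
rest side (array([ 0.5959, -0.2096]), np.float64(-0.22722371604021213), array([[-0.9893, -0.2192],
       [ 1.0214, -0.2244],
       [ 0.4116,  0.1509],
       [-0.4437,  0.2928]]))
bigtag L [ 0.5528 -0.0867  0.15  ]
tins [('mug', array([ 0.7521, -0.0198,  0.    ])), ('tin', array([ 0.5927, -0.3687,  0.    ])), ('book', array([0.5867, 0.4267, 0.    ]))]
```

The smallest tag is the one in the rest: side (304,315), top (430,257). Its head fits 60×16 mm to within about 1 mm. The other two, at side (375,308) and (278,269), stand free on the mat and are clearly larger. Box yaw is about 0.047, and the shutter is near joint 0.004. I'll move to the bar first.

```bash
cat >> h.py <<'E'
def delta(x,y,z,yaw,show=True):
    o=observe(); R0=R.from_euler('xyz',o['orientation']); R1=R.from_euler('xyz',[np.pi,0,yaw])
    d=R0.inv().apply(np.array([x,y,z])-o['tool_pos']); w=(R0.inv()*R1).as_rotvec()
    print(np.round(o['time_s'],2),'pos',np.round(o['tool_pos'],4),'rpy',np.round(o['orientation'],3),'delta',np.round(d,4).tolist(),np.round(w,4).tolist())
E
python3 -c "
from h import *
delta(.498,.140,.20,.047)"
```

```text
1.1 pos [ 0.2779 -0.5875  0.2051] rpy [ 3.142  0.    -1.129] delta [-0.5635, -0.5101, 0.0051] [-0.0, 0.0001, -1.1759]
```

Call:
move_arm(deltas=[[-0.04,-0.036,0,0,0,-0.1],[-0.08,-0.072,0,0,0,-0.2],[-0.12,-0.11,0,0,0,-0.3],[-0.16,-0.145,0,0,0,-0.4],[-0.2,-0.18,0,0,0,-0.5],[-0.24,-0.22,0,0,0,-0.6],[-0.28,-0.255,0,0,0,-0.7],[-0.32,-0.29,0,0,0,-0.8]], fingers=0.4, force=20)

```text
time_s: 2.1
tool_pos: [0.4037, -0.1728, 0.2055]
orientation: [3.141, -0.001, -0.326]
ft_force: [0.8, -0.1, 0.7]
gripper_width: 0.0353
```

```bash
python3 -c "
from h import *
delta(.498,.140,.20,.047)"
```

```text
2.1 pos [ 0.4037 -0.1728  0.2055] rpy [ 3.141e+00 -1.000e-03 -3.260e-01] delta [-0.0108, -0.3265, 0.0054] [0.0004, -0.0009, -0.3728]
```

Call:
move_arm(deltas=[[-0.002,-0.05,0,0,0,-0.06],[-0.004,-0.1,0,0,0,-0.12],[-0.006,-0.15,0,0,0,-0.18],[-0.008,-0.2,0,0,0,-0.24],[-0.009,-0.25,0,0,0,-0.3],[-0.01,-0.3,0,0,0,-0.36],[-0.011,-0.326,0.005,0,0,-0.373],[-0.011,-0.326,0.005,0,0,-0.373]])

```text
time_s: 3.1
tool_pos: [0.498, 0.1399, 0.1999]
orientation: [-3.14, 0.0, 0.047]
ft_force: [0.3, -0.1, 0.6]
gripper_width: 0.0352
```

```bash
python3 -c "
from h import *
delta(.498,.140,.096,.047)
for n in('side','top'): cv2.imwrite(f'pics/{n}1.png',snapshot(n)[:,:,::-1])
a=cv2.imread('pics/side1.png');b=cv2.imread('pics/top1.png')
cv2.imwrite('pics/m1.png',np.hstack([cv2.resize(a[120:320,150:350],(400,400)),cv2.resize(b[200:400,150:350],(400,400))]))"
```

```text
3.1 pos [0.498  0.1399 0.1999] rpy [-3.14   0.     0.047] delta [0.0001, -0.0, 0.1039] [-0.0011, 0.0004, 0.0005]
```

View pics/m1.png

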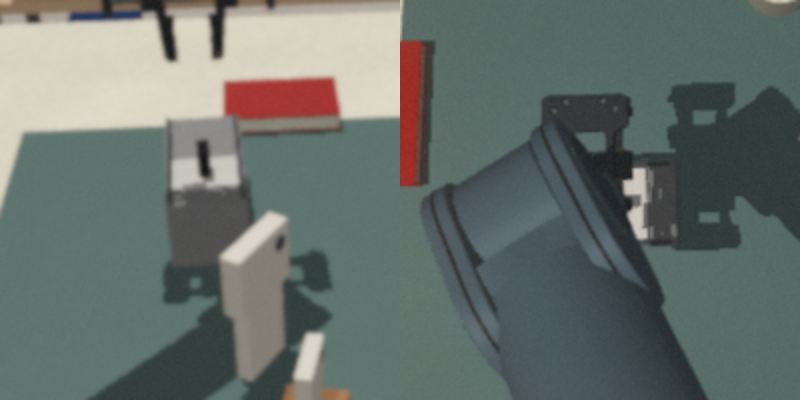

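Call:
move_arm(deltas=[[0,0,0.03,0,0,0],[0,0,0.06,0,0,0],[0,0,0.08,0,0,0],[0,0,0.095,0,0,0],[0,0,0.102,0,0,0],[0,0,0.102,0,0,0]])

```text
time_s: 3.95
tool_pos: [0.4982, 0.1374, 0.0982]
orientation: [3.141, 0.0, 0.044]
ft_force: [0.9, 0.1, -0.4]
gripper_width: 0.0356
```

Call:
move_arm(deltas=[[0,0,0,0,0,0],[0,0,0,0,0,0],[0,0,0,0,0,0],[0,0,0,0,0,0]], fingers=0)

```text
time_s: 4.45
tool_pos: [0.4982, 0.1378, 0.0982]
orientation: [3.142, -0.0, 0.044]
ft_force: [0.3, 0.3, 0.3]
gripper_width: 0.0007
```

```bash
python3 -c "
from h import *
o=observe();print(o['ft_force'],o['gripper_width'])
delta(.495,.2055,.097,.047)
for n in('side','top'): cv2.imwrite(f'pics/{n}2.png',snapshot(n)[:,:,::-1])
a=cv2.imread('pics/side2.png');b=cv2.imread('pics/top2.png')
cv2.imwrite('pics/m2.png',np.hstack([cv2.resize(a[120:320,150:350],(400,400)),cv2.resize(b[200:400,150:350],(400,400))]))"
```

```text
[0.25958622 0.33963434 0.30374599] 0.0007215070747521011
4.45 pos [0.4982 0.1378 0.0982] rpy [ 3.142 -0.     0.044] delta [-0.0002, -0.0678, 0.0012] [0.0, -0.0002, -0.0029]
```

View pics/m2.png

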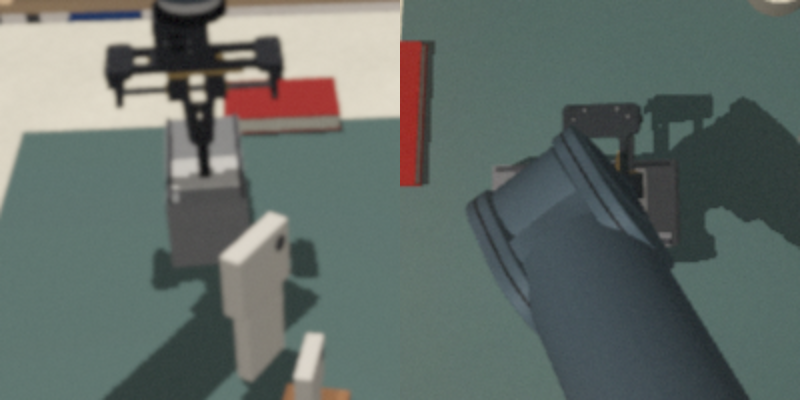

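```bash
python3 -c "
from h import *
a=cv2.imread('pics/side2.png');b=cv2.imread('pics/side0.png')
cv2.imwrite('pics/m3.png',np.hstack([cv2.resize(x[170:260,215:295],None,fx=5,fy=5,interpolation=cv2.INTER_CUBIC) for x in(a,b)]))
print(proj('side',[.4982,.1378,.0982]),proj('top',[.4982,.1378,.0982]))
b=cv2.imread('pics/top2.png')
cv2.imwrite('pics/m4.png',cv2.resize(b[265:335,185:305],None,fx=6.5,fy=6.5,interpolation=cv2.INTER_CUBIC))
"
```

```text
[251.89668459 203.29766426] [259.3188569  301.82900603]
```

View pics/m3.png

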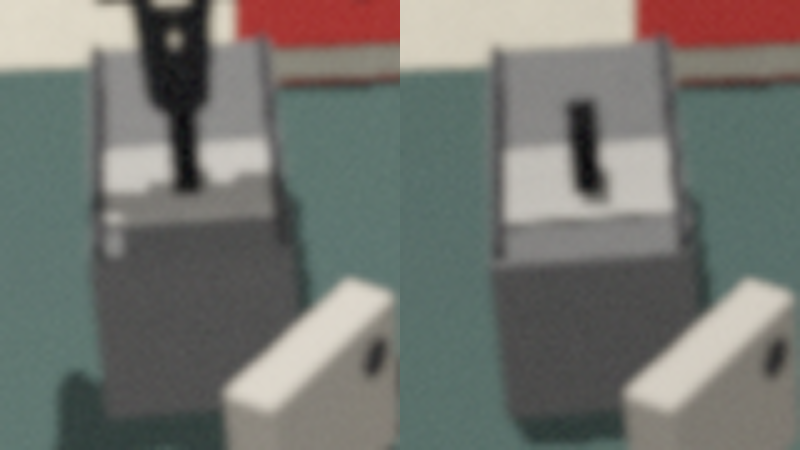

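View pics/m4.png

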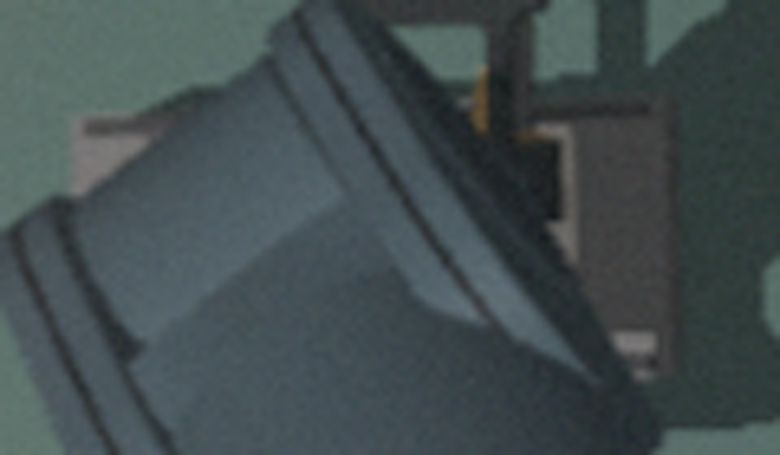

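```bash
python3 -c "
from h import *
np.set_printoptions(precision=1,suppress=True)
print('m1 tcp',proj('side',[.498,.14,.2]),'gp',proj('side',[.498,.14,.219]))
for z in(.089,.098,.117,.123,.143,.162):print(z,proj('side',[.498,.1378,z]),proj('side',[.498,.155,z]))
a=snapshot('side')[:,:,::-1]; cv2.imwrite('pics/m5.png',cv2.resize(a[130:230,200:310],None,fx=5.5,fy=5.5,interpolation=cv2.INTER_CUBIC))
a=cv2.imread('pics/side1.png'); cv2.imwrite('pics/m6.png',cv2.resize(a[110:230,200:310],None,fx=4.5,fy=4.5,interpolation=cv2.INTER_CUBIC))
"
```

```text
m1 tcp [248.3 163. ] gp [247.5 155.1]
0.089 [252.1 206.7] [252.2 202.7]
0.098 [251.8 203.4] [251.9 199.4]
0.117 [251.2 196.2] [251.3 192.3]
0.123 [251. 194.] [251.1 190. ]
0.143 [250.3 186.3] [250.4 182.4]
0.162 [249.6 178.8] [249.8 175. ]
```

View pics/m5.png

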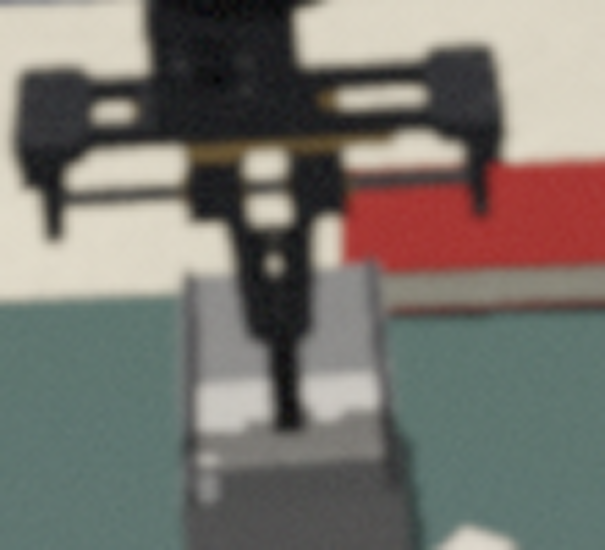

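View pics/m6.png

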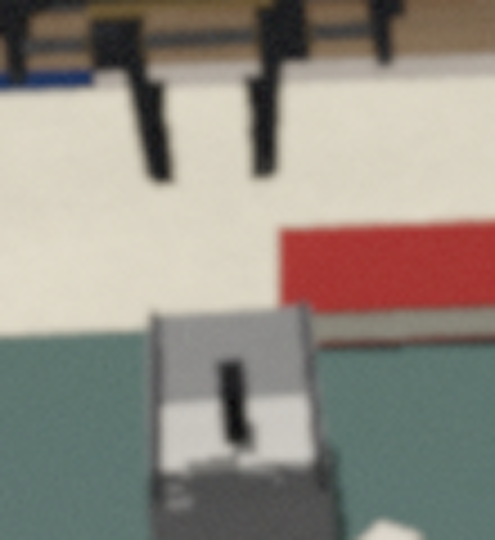

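Call:
move_arm(deltas=[[0,0,0,0,0,0],[0,0,0,0,0,0],[0,0,0,0,0,0],[0,0,0,0,0,0]], fingers=0.4)

```text
time_s: 5.1
tool_pos: [0.4981, 0.1378, 0.0981]
orientation: [3.142, 0.0, 0.044]
ft_force: [0.2, 0.2, 0.4]
gripper_width: 0.035
```

```bash
python3 -c "
from h import *
a=snapshot('side')[:,:,::-1]; b=snapshot('top')[:,:,::-1]
cv2.imwrite('pics/m7.png',np.hstack([cv2.resize(a[150:250,200:300],(400,400),interpolation=cv2.INTER_CUBIC),cv2.resize(b[240:340,190:290],(400,400),interpolation=cv2.INTER_CUBIC)]))
"
```

```text
(no output)
```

View pics/m7.png

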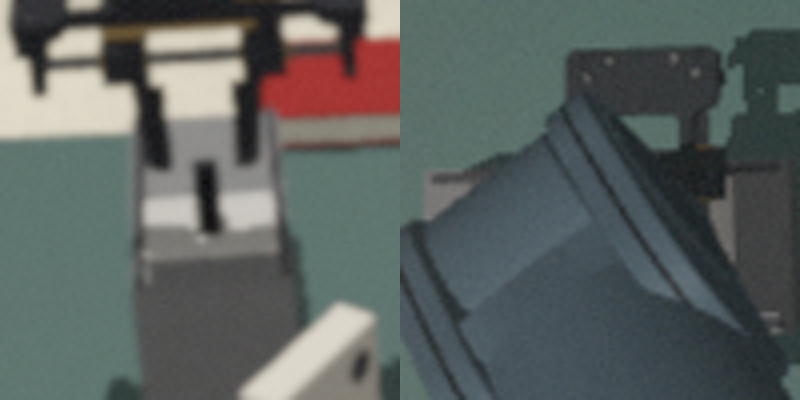

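Seen from the side, the fingertips sit at row ~191, not the 203 predicted from the pose. They look about 30 mm higher than the reported TCP. I'll go down in small steps and watch the force.

Call:
move_arm(deltas=[[0,0,0.003,0,0,0],[0,0,0.006,0,0,0],[0,0,0.008,0,0,0],[0,0,0.008,0,0,0]])

```text
time_s: 5.7
tool_pos: [0.498, 0.1377, 0.0899]
orientation: [3.142, 0.0, 0.044]
ft_force: [0.6, 0.1, -0.9]
gripper_width: 0.0353
```

```bash
python3 -c "
from h import *
o=observe();print(o['tool_pos'],o['ft_force'])
a=snapshot('side')[:,:,::-1]; 
cv2.imwrite('pics/m8.png',cv2.resize(a[150:250,200:300],(600,600),interpolation=cv2.INTER_CUBIC))
"
```

```text
[0.49796953 0.13774814 0.08987442] [ 0.57511968  0.05364317 -0.9008671 ]
```

View pics/m8.png

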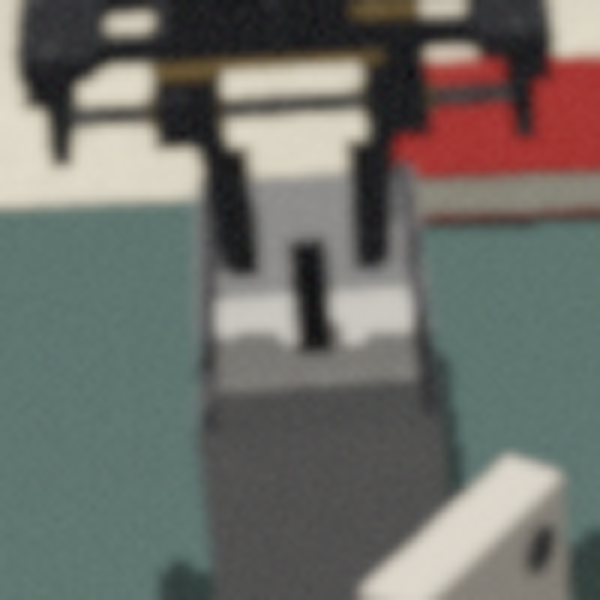

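Call:
move_arm(deltas=[[0,0,0.002,0,0,0],[0,0,0.004,0,0,0],[0,0,0.006,0,0,0],[0,0,0.008,0,0,0]])

```text
time_s: 6.25
tool_pos: [0.4981, 0.1377, 0.0819]
orientation: [3.142, 0.0, 0.044]
ft_force: [0.3, 0.2, -0.1]
gripper_width: 0.0354
```

Call:
move_arm(deltas=[[0,0,0.003,0,0,0],[0,0,0.006,0,0,0],[0,0,0.009,0,0,0],[0,0,0.012,0,0,0],[0,0,0.012,0,0,0]])

```text
time_s: 6.88
tool_pos: [0.498, 0.1377, 0.0698]
orientation: [3.141, 0.0, 0.044]
ft_force: [-0.1, 0.1, 0.2]
gripper_width: 0.0354
```

```bash
python3 -c "
from h import *
o=observe();print(o['tool_pos'],o['ft_force'])
a=snapshot('side')[:,:,::-1]; 
cv2.imwrite('pics/m9.png',cv2.resize(a[150:250,200:300],(600,600),interpolation=cv2.INTER_CUBIC))
"
```

```text
[0.49795186 0.13771789 0.06983442] [-0.0576857   0.06492988  0.180295  ]
```

View pics/m9.png

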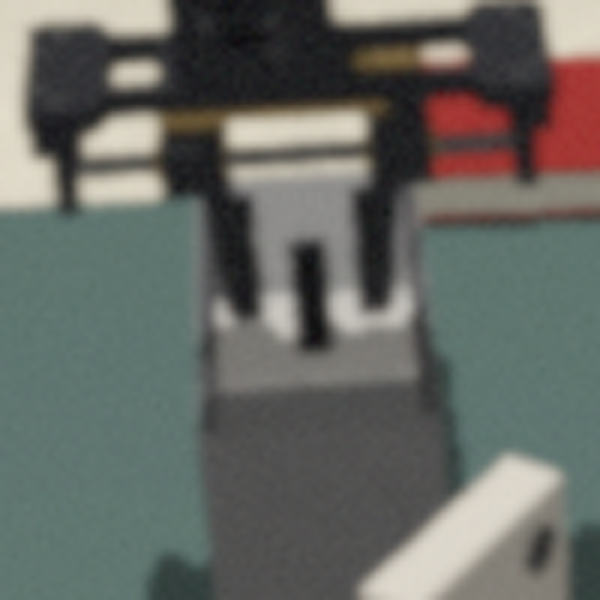

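The fingers now straddle the bar, with their tips at row ~202, which means a true z of about 0.10. So the reported TCP z reads about 31 mm low. Closing now.

Call:
move_arm(deltas=[[0,0,0,0,0,0],[0,0,0,0,0,0],[0,0,0,0,0,0],[0,0,0,0,0,0]], fingers=0)

```text
time_s: 7.42
tool_pos: [0.4984, 0.1378, 0.0702]
orientation: [-3.142, -0.0, 0.044]
ft_force: [0.6, -0.7, 0.7]
gripper_width: 0.0135
```

Call:
move_arm(deltas=[[0,-0.01,0,0,0,0],[0,-0.02,0,0,0,0],[0,-0.03,0,0,0,0],[0,-0.04,0,0,0,0],[0,-0.05,0,0,0,0],[0,-0.057,0,0,0,0],[0,-0.062,0,0,0,0],[0,-0.064,0,0,0,0]])

```text
time_s: 8.43
tool_pos: [0.4953, 0.2021, 0.0702]
orientation: [-3.141, -0.0, 0.044]
ft_force: [0.3, -2.0, 4.6]
gripper_width: 0.0137
```

Call:
move_arm(deltas=[[0,-0.002,0,0,0,0],[0,-0.004,0,0,0,0],[0,-0.004,0,0,0,0],[0,-0.004,0,0,0,0]])

```text
time_s: 8.93
tool_pos: [0.4952, 0.203, 0.0702]
orientation: [3.138, 0.001, 0.042]
ft_force: [-0.5, -7.9, 8.3]
gripper_width: 0.0139
```

Call:
move_arm(deltas=[[0,0.002,0,0,0,0],[0,0.002,0,0,0,0],[0,0.002,0,0,0,0],[0,0.002,0,0,0,0]], fingers=0.4)

```text
time_s: 9.43
tool_pos: [0.4951, 0.204, 0.07]
orientation: [-3.141, 0.0, 0.044]
ft_force: [-0.5, -0.6, 0.4]
gripper_width: 0.0352
```

Call:
move_arm(deltas=[[0,0.002,-0.03,0,0,0],[0,0.002,-0.08,0,0,0],[0,0.002,-0.13,0,0,0],[0,0.002,-0.16,0,0,0],[0,0.002,-0.16,0,0,0]])

```text
time_s: 10.05
tool_pos: [0.4967, 0.2026, 0.2324]
orientation: [-3.14, -0.005, 0.044]
ft_force: [-0.3, -0.7, 0.3]
gripper_width: 0.0354
```

```bash
python3 -c "
from h import *
delta(.5955,-.211,.21,-.23)
a=snapshot('side')[:,:,::-1]; b=snapshot('top')[:,:,::-1]; cv2.imwrite('pics/side3.png',a)
cv2.imwrite('pics/m10.png',np.hstack([cv2.resize(a[150:250,200:300],(400,400),interpolation=cv2.INTER_CUBIC),cv2.resize(b[240:340,190:290],(400,400),interpolation=cv2.INTER_CUBIC)]))
"
```

```text
10.05 pos [0.4967 0.2026 0.2324] rpy [-3.14  -0.005  0.044] delta [0.0804, 0.4176, 0.0222] [-0.002, -0.0043, 0.2741]
```

View pics/m10.png

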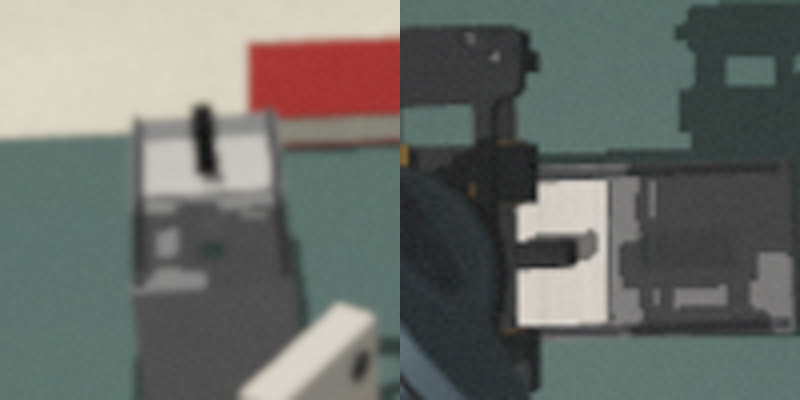

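Call:
move_arm(deltas=[[0.01,0.05,0,0,0,0.04],[0.02,0.1,0,0,0,0.08],[0.03,0.16,0,0,0,0.12],[0.04,0.22,0,0,0,0.16],[0.05,0.28,0,0,0,0.2],[0.065,0.34,0.01,0,0,0.24],[0.075,0.395,0.02,0,0,0.274],[0.0805,0.4175,0.022,0,0,0.274]], fingers=0.5)

```text
time_s: 11.15
tool_pos: [0.5923, -0.2158, 0.205]
orientation: [3.14, 0.005, -0.235]
ft_force: [-0.1, -0.2, -0.4]
gripper_width: 0.0441
```

Call:
move_arm(deltas=[[0,0,0,0,0,0],[0,0,0,0,0,0]])

```text
time_s: 11.4
tool_pos: [0.5942, -0.2088, 0.2079]
orientation: [-3.14, 0.001, -0.227]
ft_force: [0.3, 0.5, 0.1]
gripper_width: 0.044
```

```bash
python3 -c "
from h import *
delta(.5955,-.211,.049,-.23)
a=snapshot('side')[:,:,::-1]; b=snapshot('top')[:,:,::-1]; cv2.imwrite('pics/side4.png',a);cv2.imwrite('pics/top4.png',b)
cv2.imwrite('pics/m11.png',np.hstack([cv2.resize(a[190:390,220:420],(400,400),interpolation=cv2.INTER_CUBIC),cv2.resize(b[240:340,190:290],(400,400),interpolation=cv2.INTER_CUBIC)]))
cv2.imwrite('pics/m12.png',cv2.resize(b[265:335,185:305],None,fx=6.5,fy=6.5,interpolation=cv2.INTER_CUBIC))
for n in('side','top'):print([(round(d['confidence'],2),d['at']) for d in place_of('slot',n)])
"
```

```text
11.4 pos [ 0.5942 -0.2088  0.2079] rpy [-3.14e+00  1.00e-03 -2.27e-01] delta [0.0019, 0.0022, 0.1589] [-0.0017, 0.0008, 0.0034]
[(0.58, [251.1, 210.6])]
[(0.74, [258.3, 303.5]), (0.21, [136.5, 255.9])]
```

View pics/m11.png

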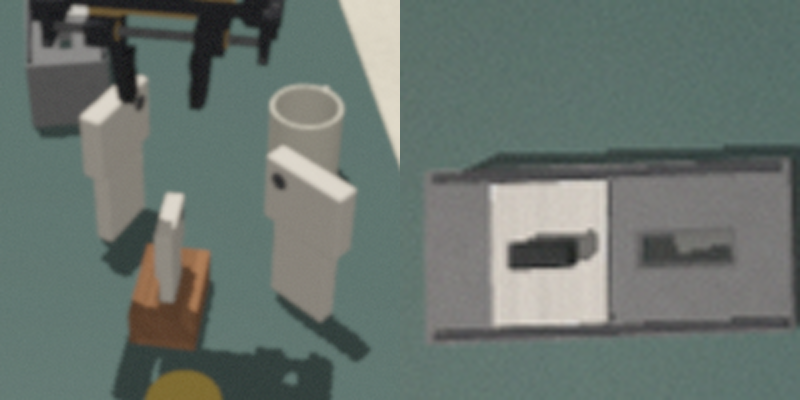

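View pics/m12.png

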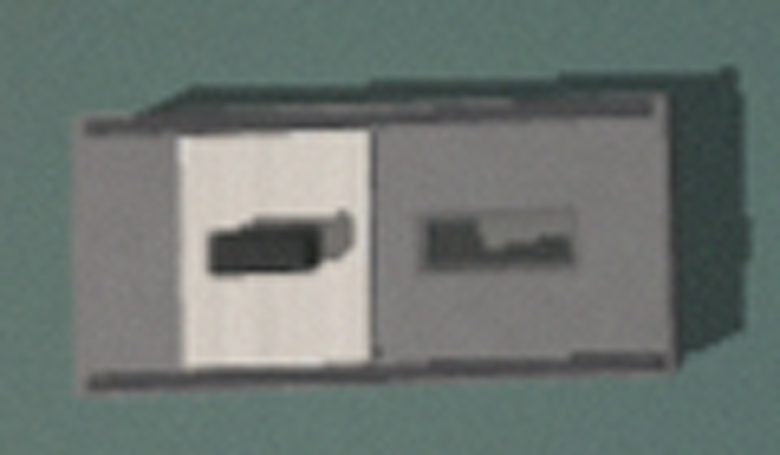

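```bash
python3 -c "
from h import *
for z in(.208,.239): print(proj('side',[.5942,-.2088,z]))
print(atz('top',(261.35,301.35),.085))
def c2(p):return ((p[0]+.5)/6.5-.5+185,(p[1]+.5)/6.5-.5+265)
P=np.array([atz('top',c2(p),.089) for p in((181,135),(181,368),(372,130),(372,361))]);print(P.mean(0))
delta(.5955,-.211,.049,-.23)
"
```

```text
[301.83830628 256.88157574]
[301.42538964 241.77839492]
[0.49890711 0.13498945 0.085     ]
[0.49533873 0.20513397 0.089     ]
11.6 pos [ 0.5944 -0.2101  0.2086] rpy [-3.141 -0.    -0.227] delta [0.0013, 0.0007, 0.1596] [-0.0003, -0.0004, 0.0026]
```

Call:
move_arm(deltas=[[0.001,0.001,0.03,0,0,-0.003],[0.001,0.001,0.07,0,0,-0.003],[0.001,0.001,0.1,0,0,-0.003],[0.001,0.001,0.12,0,0,-0.003],[0.001,0.001,0.14,0,0,-0.003],[0.001,0.001,0.15,0,0,-0.003],[0.001,0.001,0.159,0,0,-0.003],[0.001,0.001,0.159,0,0,-0.003]])

```text
time_s: 12.6
tool_pos: [0.5948, -0.2131, 0.0489]
orientation: [-3.142, 0.0, -0.227]
ft_force: [0.0, 0.6, -0.6]
gripper_width: 0.0439
```

```bash
python3 -c "
from h import *
delta(.5955,-.211,.049,-.23)
a=snapshot('side')[:,:,::-1]
cv2.imwrite('pics/m13.png',cv2.resize(a[260:380,250:370],(600,600),interpolation=cv2.INTER_CUBIC))
"
```

```text
12.6 pos [ 0.5948 -0.2131  0.0489] rpy [-3.142  0.    -0.227] delta [0.0002, -0.0022, -0.0001] [-0.0, 0.0003, 0.003]
```

View pics/m13.png

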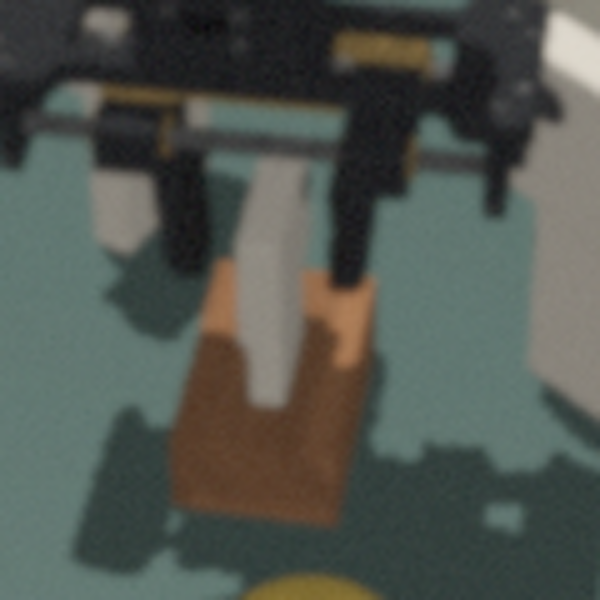

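Call:
move_arm(deltas=[[0,-0.002,0,0,0,-0.0],[0,-0.002,0,0,0,0]])

```text
time_s: 12.9
tool_pos: [0.5958, -0.2109, 0.0496]
orientation: [-3.141, -0.001, -0.227]
ft_force: [0.8, -0.1, 0.8]
gripper_width: 0.0439
```

Call:
move_arm(deltas=[[0,0,0,0,0,0],[0,0,0,0,0,0],[0,0,0,0,0,0],[0,0,0,0,0,0],[0,0,0,0,0,0]], fingers=0, force=40)

```text
time_s: 13.52
tool_pos: [0.5953, -0.2112, 0.0491]
orientation: [3.142, -0.0, -0.227]
ft_force: [0.1, 0.2, 0.1]
gripper_width: 0.0159
```

```bash
python3 -c "
from h import *
delta(.5955,-.211,.27,-.23)
"
```

```text
13.52 pos [ 0.5953 -0.2112  0.0491] rpy [ 3.142 -0.    -0.227] delta [0.0001, -0.0002, -0.2209] [0.0001, -0.0001, 0.003]
```

Width 15.9 mm matches the tag's 16 mm head. Lifting straight up.

Call:
move_arm(deltas=[[0,0,-0.01,0,0,0],[0,0,-0.03,0,0,0],[0,0,-0.06,0,0,0],[0,0,-0.1,0,0,0],[0,0,-0.15,0,0,0],[0,0,-0.2,0,0,0],[0,0,-0.22,0,0,0],[0,0,-0.22,0,0,0]])

```text
time_s: 14.52
tool_pos: [0.5963, -0.2112, 0.2722]
orientation: [3.141, -0.004, -0.227]
ft_force: [-0.3, 0.1, -0.7]
gripper_width: 0.0156
```

```bash
python3 -c "
from h import *
o=observe();print(o['gripper_width'],o['ft_force'])
delta(.4988,.1352,.265,.048)
"
```

```text
0.015577384546110499 [-0.29280619  0.09036213 -0.6599079 ]
14.52 pos [ 0.5963 -0.2112  0.2722] rpy [ 3.141 -0.004 -0.227] delta [-0.173, -0.3156, 0.0062] [0.0011, -0.0044, -0.2749]
```

Call:
move_arm(deltas=[[-0.022,-0.04,0,0,0,-0.035],[-0.044,-0.08,0,0,0,-0.07],[-0.068,-0.125,0,0,0,-0.11],[-0.093,-0.17,0,0,0,-0.15],[-0.118,-0.215,0,0,0,-0.19],[-0.142,-0.26,0,0,0,-0.23],[-0.162,-0.296,0,0,0,-0.26],[-0.173,-0.316,0,0,0,-0.275]])

```text
time_s: 15.52
tool_pos: [0.4963, 0.1375, 0.2685]
orientation: [3.141, 0.002, 0.051]
ft_force: [0.1, -0.2, -0.7]
gripper_width: 0.0155
```

Call:
move_arm(deltas=[[0,0,0.02,0,0,0],[0,0,0.045,0,0,0],[0,0,0.06,0,0,0],[0,0,0.068,0,0,0],[0,0,0.068,0,0,0],[0,0,0.068,0,0,0],[0,0,0.068,0,0,0]])

```text
time_s: 16.4
tool_pos: [0.4983, 0.1359, 0.2017]
orientation: [-3.141, -0.001, 0.048]
ft_force: [0.8, 0.2, -0.7]
gripper_width: 0.0156
```

```bash
python3 -c "
from h import *
o=observe();print(o['gripper_width'],o['ft_force'])
delta(.4988,.1352,.12,.048)
a=snapshot('side')[:,:,::-1];b=snapshot('top')[:,:,::-1];cv2.imwrite('pics/side5.png',a);cv2.imwrite('pics/top5.png',b)
cv2.imwrite('pics/m14.png',np.hstack([cv2.resize(x,(400,400),interpolation=cv2.INTER_CUBIC) for x in (a[135:235,200:300],b[250:350,190:290])]))
for t in('tag_grip','tag_tip'):
  for n in('side','top'):print(t,n,[(round(d['confidence'],2),d['at']) for d in place_of(t,n)])
"
```

```text
0.015617973062335021 [ 0.80996819  0.18449031 -0.72624248]
16.4 pos [0.4983 0.1359 0.2017] rpy [-3.141e+00 -1.000e-03  4.800e-02] delta [0.0004, 0.0007, 0.0817] [-0.0002, -0.0011, -0.0]
tag_grip side [(0.75, [244.1, 140.7]), (0.75, [374.6, 294.0])]
tag_grip top [(0.88, [369.3, 273.0]), (0.8, [430.7, 198.0]), (0.45, [418.9, 262.0])]
tag_tip side [(0.77, [277.5, 301.0]), (0.68, [251.3, 178.0]), (0.67, [370.9, 343.0]), (0.64, [244.2, 145.5])]
tag_tip top [(0.77, [365.5, 279.2]), (0.64, [412.4, 202.7])]
```

View pics/m14.png

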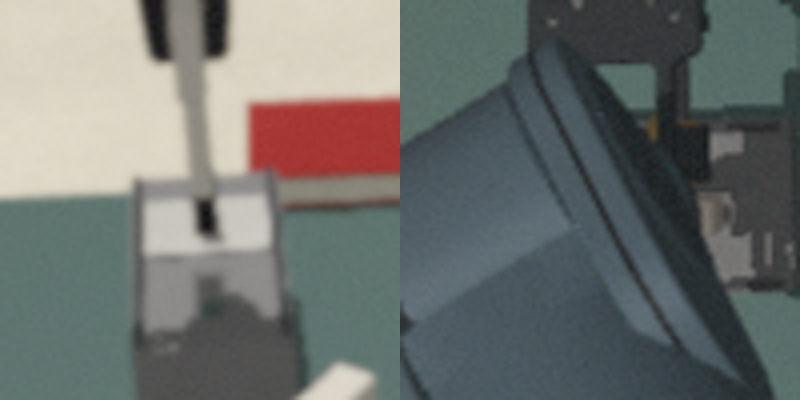

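Call:
move_arm(deltas=[[0,0.001,0.02,0,0,0],[0,0.001,0.04,0,0,0],[0,0.001,0.055,0,0,0],[0,0.001,0.062,0,0,0],[0,0.001,0.066,0,0,0],[0,0.001,0.066,0,0,0],[0,0.001,0.066,0,0,0]])

```text
time_s: 17.58
tool_pos: [0.4983, 0.1349, 0.1356]
orientation: [-3.141, -0.001, 0.048]
ft_force: [0.5, 0.4, -0.1]
gripper_width: 0.0154
```

```bash
python3 -c "
from h import *
o=observe();print(o['gripper_width'],o['ft_force'])
delta(.4988,.1352,.12,.048)
a=snapshot('side')[:,:,::-1];b=snapshot('top')[:,:,::-1];cv2.imwrite('pics/side6.png',a)
cv2.imwrite('pics/m15.png',cv2.resize(a[150:240,215:295],None,fx=6.5,fy=6.5,interpolation=cv2.INTER_CUBIC))
for dx in(-.006,.006): print(proj('side',[.4988+dx,.1352-.022,.095]),proj('side',[.4988+dx,.1352-.03,.152]))
"
```

```text
0.015410111381071094 [ 0.51702206  0.40767486 -0.14166337]
17.58 pos [0.4983 0.1349 0.1356] rpy [-3.141e+00 -1.000e-03  4.800e-02] delta [0.0005, -0.0003, 0.0156] [-0.0002, -0.0009, -0.0]
[249.38943228 210.50647721] [247.24256238 190.46223743]
[254.7836358  210.25309877] [252.82267069 190.21628124]
```

View pics/m15.png

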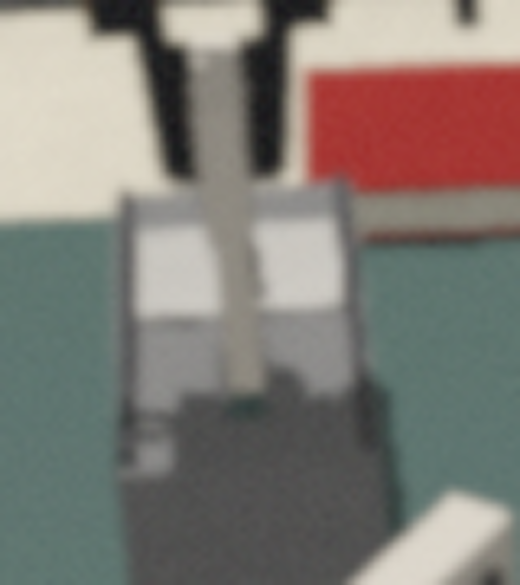

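Call:
move_arm(deltas=[[0,0,0.004,0,0,0],[0,0,0.008,0,0,0],[0,0,0.012,0,0,0],[0,0,0.015,0,0,0],[0,0,0.015,0,0,0]])

```text
time_s: 18.3
tool_pos: [0.5002, 0.1384, 0.1233]
orientation: [-3.138, -0.006, 0.05]
ft_force: [-5.1, 4.6, 25.0]
gripper_width: 0.0158
```

Call:
move_arm(deltas=[[0,0,-0.006,0,0,0],[0,0,-0.012,0,0,0],[0,0,-0.012,0,0,0]])

```text
time_s: 18.68
tool_pos: [0.498, 0.1345, 0.1322]
orientation: [3.141, -0.0, 0.048]
ft_force: [-0.3, -0.4, -1.0]
gripper_width: 0.0159
```

```bash
python3 -c "
from h import *
o=observe();print(o['gripper_width'],o['ft_force'])
delta(.4988,.1352,.12,.048)
a=snapshot('side')[:,:,::-1];cv2.imwrite('pics/side7.png',a)
cv2.imwrite('pics/m16.png',cv2.resize(a[150:240,215:295],None,fx=6.5,fy=6.5,interpolation=cv2.INTER_CUBIC))
b=snapshot('top')[:,:,::-1]
cv2.imwrite('pics/m17.png',cv2.resize(b[265:335,185:305],None,fx=6.5,fy=6.5,interpolation=cv2.INTER_CUBIC))
"
```

```text
0.01591223442236092 [-0.27358333 -0.42083253 -1.0289326 ]
18.68 pos [0.498  0.1345 0.1322] rpy [ 3.141 -0.     0.048] delta [0.0008, -0.0007, 0.0122] [0.0001, -0.0001, -0.0004]
```

View pics/m16.png

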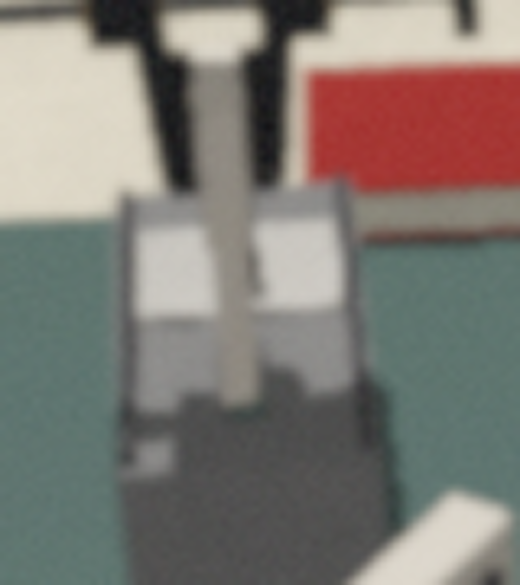

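View pics/m17.png

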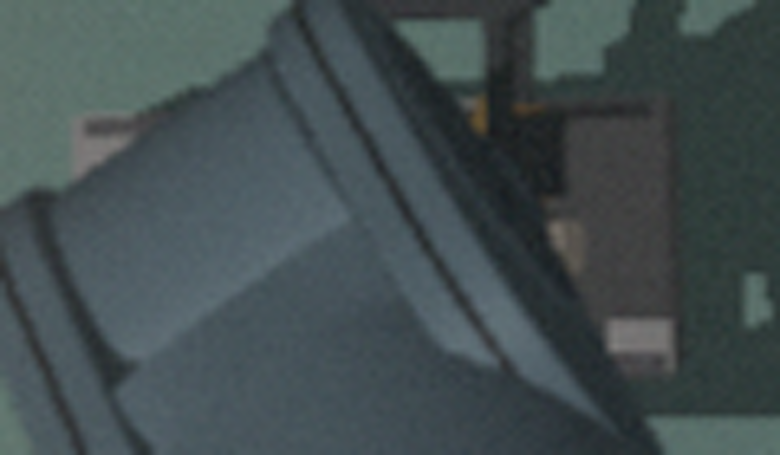

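```bash
python3 -c "
from h import *
a=cv2.imread('pics/side4.png')
cv2.imwrite('pics/m18.png',cv2.resize(a[170:240,215:295],None,fx=8,fy=8,interpolation=cv2.INTER_CUBIC))
S=np.array([.4988,.1352]);c,s=np.cos(.048),np.sin(.048)
for dx in(-.01,.01):
  for dy in(-.026,.026):
    p=proj('side',[S[0]+c*dx-s*dy,S[1]+s*dx+c*dy,.085]);print(dx,dy,p,((p-[215,170]+.5)*8-.5))
"
```

```text
-0.01 -0.026 [248.46779947 215.38552047] [271.24239578 366.58416372]
-0.01 0.026 [247.88063599 203.03501638] [266.54508795 267.78013104]
0.01 -0.026 [257.43271328 214.72207514] [342.96170626 361.27660111]
0.01 0.026 [256.54916138 202.41656343] [335.89329102 262.83250747]
```

View pics/m18.png

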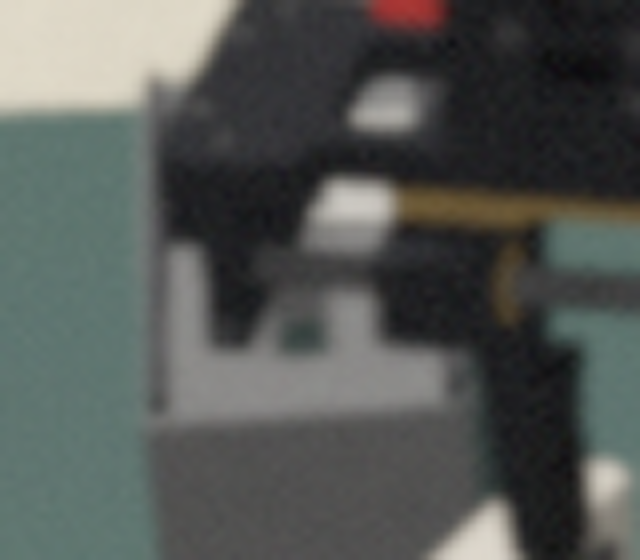

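Call:
move_arm(deltas=[[0.0005,-0.0025,0,0,0,0],[0.0005,-0.0025,0.003,0,0,0],[0.0005,-0.0025,0.005,0,0,0],[0.0005,-0.0025,0.007,0,0,0],[0.0005,-0.0025,0.007,0,0,0]])

```text
time_s: 19.4
tool_pos: [0.4983, 0.1372, 0.1249]
orientation: [3.142, 0.0, 0.048]
ft_force: [-0.3, 0.3, -0.3]
gripper_width: 0.0157
```

Call:
move_arm(deltas=[[0,0,0.001,0,0,0],[0,0,0.002,0,0,0],[0,0,0.002,0,0,0]])

```text
time_s: 19.77
tool_pos: [0.4987, 0.1379, 0.1241]
orientation: [-3.141, -0.001, 0.048]
ft_force: [-2.1, 0.3, 8.9]
gripper_width: 0.0159
```

Call:
move_arm(deltas=[[-0.001,0,0,0,0,0],[-0.0015,0,0,0,0,0],[-0.0015,0,0,0,0,0]])

```text
time_s: 20.15
tool_pos: [0.4982, 0.1377, 0.1243]
orientation: [-3.141, -0.003, 0.048]
ft_force: [-0.7, -0.1, 7.8]
gripper_width: 0.0153
```

Call:
move_arm(deltas=[[-0.001,0,0,0,0,0],[-0.0015,0,0,0,0,0],[-0.0015,0,0,0,0,0]])

```text
time_s: 20.52
tool_pos: [0.4976, 0.1376, 0.1244]
orientation: [-3.141, -0.005, 0.048]
ft_force: [3.1, 0.3, 5.1]
gripper_width: 0.0159
```

```bash
python3 -c "
from h import *
o=observe();print(o['gripper_width'],o['ft_force'],o['torque'])
delta(.4988,.1352,.12,.048)
a=snapshot('side')[:,:,::-1];cv2.imwrite('pics/side8.png',a)
cv2.imwrite('pics/m19.png',cv2.resize(a[150:240,215:295],None,fx=6.5,fy=6.5,interpolation=cv2.INTER_CUBIC))
"
```

```text
0.015931767873314618 [3.06350524 0.3138766  5.14010675] [-0.17222526 -0.92678002  0.09524325]
20.52 pos [0.4976 0.1376 0.1244] rpy [-3.141 -0.005  0.048] delta [0.001, 0.0025, 0.0044] [-0.0009, -0.0047, -0.0]
```

View pics/m19.png

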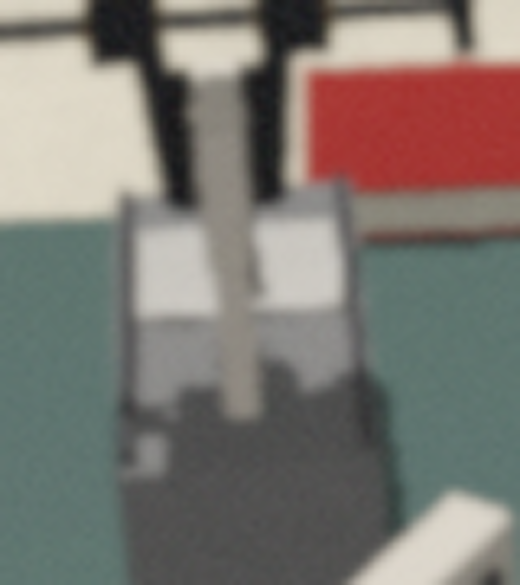

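Call:
move_arm(deltas=[[0.001,-0.001,0,0,0,0],[0.001,-0.002,0,0,0,0],[0.001,-0.003,0,0,0,0],[0.001,-0.003,0,0,0,0]])

```text
time_s: 21.08
tool_pos: [0.4976, 0.1391, 0.1239]
orientation: [3.14, -0.002, 0.047]
ft_force: [1.2, -3.3, 6.0]
gripper_width: 0.0155
```

```bash
python3 -c "
from h import *
np.set_printoptions(precision=2,suppress=True)
o=observe();print(o['gripper_width'],o['ft_force'],o['torque'])
delta(.4988,.1352,.12,.048)
y=.1376
print('tip near',proj('side',[.498,y-.022,.085]),'head top near',proj('side',[.498,y-.03,.197]),'head under near',proj('side',[.498,y-.03,.147]),'fing',proj('side',[.498,y-.009,.155]))
"
```

```text
0.01548216053169019 [ 1.19 -3.3   6.01] [-1.07 -0.55  0.01]
21.08 pos [0.5  0.14 0.12] rpy [ 3.14 -0.    0.05] delta [0.001, 0.0039, 0.0039] [0.0015, -0.0023, -0.0006]
tip near [252.08 213.53] head top near [248.02 171.52] head under near [249.86 191.76] fing [249.77 183.68]
```

Call:
move_arm(deltas=[[0,-0.001,0,0,0,0],[0,-0.002,0,0,0,0],[0,-0.003,0,0,0,0],[0,-0.003,0,0,0,0]])

```text
time_s: 21.58
tool_pos: [0.497, 0.1425, 0.1233]
orientation: [3.141, -0.002, 0.048]
ft_force: [3.9, -4.2, 2.7]
gripper_width: 0.0159
```

```bash
python3 -c "
from h import *
np.set_printoptions(precision=2,suppress=True)
o=observe();print(o['gripper_width'],o['ft_force'],o['torque'])
a=snapshot('side')[:,:,::-1];cv2.imwrite('pics/side9.png',a)
cv2.imwrite('pics/m20.png',cv2.resize(a[150:240,215:295],None,fx=6.5,fy=6.5,interpolation=cv2.INTER_CUBIC))
"
```

```text
0.015857426567158314 [ 3.86 -4.23  2.69] [-1.05 -1.13  0.04]
```

View pics/m20.png

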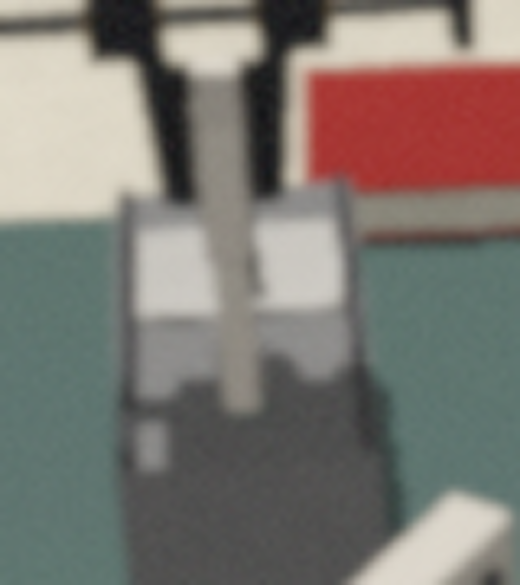

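Call:
move_arm(deltas=[[0.001,0.001,0,0,0,0],[0.0015,0.002,0.001,0,0,0],[0.0015,0.002,0.002,0,0,0],[0.0015,0.002,0.002,0,0,0]], force=60)

```text
time_s: 22.12
tool_pos: [0.4973, 0.1416, 0.1208]
orientation: [-3.141, 0.0, 0.048]
ft_force: [1.8, -0.2, -1.5]
gripper_width: 0.0156
```

```bash
python3 -c "
from h import *
np.set_printoptions(precision=3,suppress=True)
o=observe();print(o['tool_pos'],o['ft_force'],o['torque'])
"
```

```text
[0.497 0.142 0.121] [ 1.825 -0.219 -1.546] [-0.176 -0.686 -0.016]
```

It dropped in: z is 0.1208 with no upward force. Continuing down.

Call:
move_arm(deltas=[[0.0005,0,0.003,0,0,0],[0.0005,0,0.006,0,0,0],[0.0005,0,0.009,0,0,0],[0.0005,0,0.009,0,0,0]])

```text
time_s: 22.62
tool_pos: [0.4976, 0.1412, 0.1116]
orientation: [3.141, 0.001, 0.048]
ft_force: [0.3, 0.0, -1.0]
gripper_width: 0.0156
```

Call:
move_arm(deltas=[[0,0,0.005,0,0,0],[0,0,0.01,0,0,0],[0,0,0.015,0,0,0],[0,0,0.02,0,0,0],[0,0,0.025,0,0,0],[0,0,0.03,0,0,0],[0,0,0.03,0,0,0]])

```text
time_s: 23.5
tool_pos: [0.4981, 0.1402, 0.0814]
orientation: [3.141, 0.001, 0.047]
ft_force: [1.6, -4.8, -3.8]
gripper_width: 0.0155
```

```bash
python3 -c "
from h import *
np.set_printoptions(precision=3,suppress=True)
o=observe();print(o['tool_pos'],o['orientation'],o['ft_force'],o['torque'])
a=snapshot('side')[:,:,::-1];cv2.imwrite('pics/side10.png',a)
cv2.imwrite('pics/m21.png',cv2.resize(a[150:240,215:295],None,fx=6.5,fy=6.5,interpolation=cv2.INTER_CUBIC))
"
```

```text
[0.498 0.14  0.081] [3.141 0.001 0.047] [ 1.587 -4.841 -3.78 ] [-1.255 -0.536 -0.021]
```

View pics/m21.png

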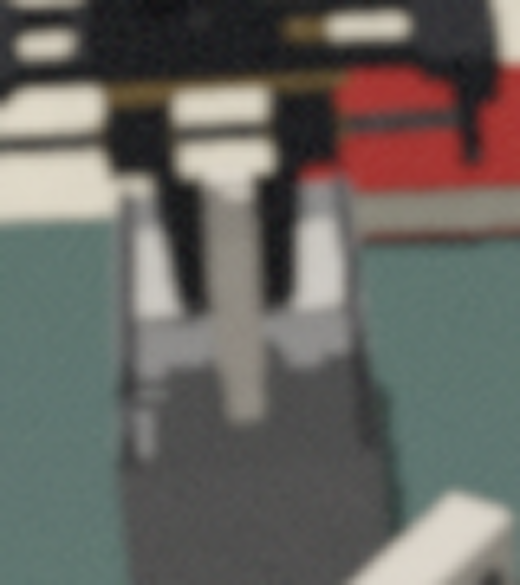

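Call:
move_arm(deltas=[[0,0.001,0,0,0,0],[0,0.002,0,0,0,0],[0,0.002,0,0,0,0]])

```text
time_s: 23.92
tool_pos: [0.4979, 0.1399, 0.0821]
orientation: [-3.141, 0.0, 0.049]
ft_force: [-0.1, -1.1, -1.1]
gripper_width: 0.0153
```

Lateral force is down. Pressing in the rest of the way against the spring; flush is at a reading of about 0.064.

Call:
move_arm(deltas=[[0,0.0005,0.004,0,0,0],[0,0.0005,0.008,0,0,0],[0,0.0005,0.012,0,0,0],[0,0.0005,0.014,0,0,0],[0,0.0005,0.014,0,0,0]])

```text
time_s: 24.55
tool_pos: [0.4985, 0.1391, 0.0682]
orientation: [-3.141, -0.0, 0.048]
ft_force: [-0.1, 0.2, 2.7]
gripper_width: 0.0156
```

```bash
python3 -c "
from h import *
np.set_printoptions(precision=4,suppress=True)
o=observe();print(o['tool_pos'],o['orientation'],o['ft_force'],o['torque'])
"
```

```text
[0.4985 0.1391 0.0682] [-3.1411 -0.0005  0.0482] [-0.1141  0.247   2.7411] [ 0.2114 -0.1099  0.05  ]
```

Call:
move_arm(deltas=[[0,0,0.002,0,0,0],[0,0,0.004,0,0,0],[0,0,0.004,0,0,0]])

```text
time_s: 24.92
tool_pos: [0.4986, 0.1389, 0.0645]
orientation: [-3.141, -0.001, 0.048]
ft_force: [-1.2, -0.3, 6.2]
gripper_width: 0.0156
```

Call:
move_arm(deltas=[[0,0,0.0015,0,0,0],[0,0,0.003,0,0,0],[0,0,0.003,0,0,0]])

```text
time_s: 25.3
tool_pos: [0.4988, 0.1386, 0.0638]
orientation: [3.14, -0.001, 0.048]
ft_force: [-10.1, -5.4, 35.2]
gripper_width: 0.0155
```

Call:
move_arm(deltas=[[-0.0003,0,-0.001,0,0,0],[-0.0003,0,-0.0015,0,0,0],[-0.0003,0,-0.0015,0,0,0],[-0.0003,0,-0.0015,0,0,0]])

```text
time_s: 25.8
tool_pos: [0.4987, 0.1386, 0.064]
orientation: [3.141, -0.001, 0.048]
ft_force: [-3.0, -3.9, 18.9]
gripper_width: 0.0156
```

```bash
python3 -c "
from h import *
np.set_printoptions(precision=4,suppress=True)
a=snapshot('side')[:,:,::-1];cv2.imwrite('pics/side11.png',a);b=snapshot('top')[:,:,::-1]
cv2.imwrite('pics/m22.png',np.hstack([cv2.resize(x,(400,400),interpolation=cv2.INTER_CUBIC) for x in (a[150:240,210:300],b[160:360,90:290])]))
o=observe();print(o['tool_pos'],o['orientation'],o['ft_force'],o['dq'])
for n in('top','side'):
  for t in('mug','tin','book'): print(n,t,[(round(d['confidence'],2),atz(n,d['at'],0)) for d in place_of(t,n)[:1]])
"
```

```text
[0.4987 0.1386 0.064 ] [ 3.141  -0.0014  0.0476] [-2.5044 -1.8555 18.7533] [-0.0003  0.0002 -0.0011 -0.0012 -0.0002 -0.     -0.0009]
top mug [(0.75, array([ 0.76 , -0.025,  0.   ]))]
top tin [(0.67, array([ 0.6001, -0.3702,  0.    ]))]
top book [(0.74, array([0.5903, 0.4247, 0.    ]))]
side mug [(0.85, array([ 0.7446, -0.0218,  0.    ]))]
side tin [(0.79, array([ 0.5996, -0.37  ,  0.    ]))]
side book [(0.94, array([0.5965, 0.4272, 0.    ]))]
```

View pics/m22.png

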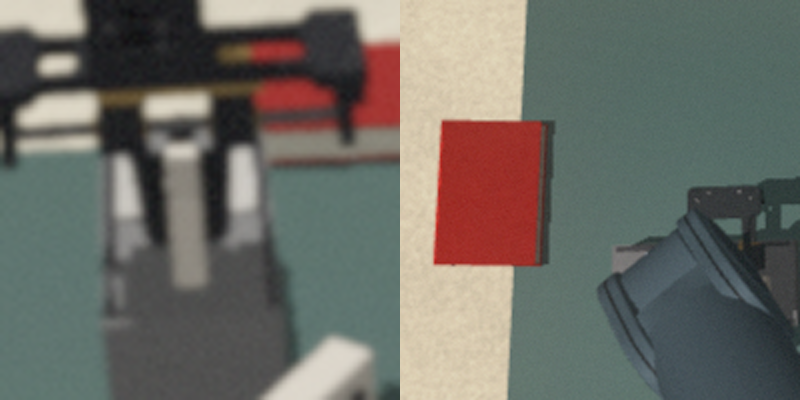

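```bash
python3 -c "
from plant import *
print(finish_job())"
```

```text
the job is handed in; nothing more can be done
None
```

I handed the job in at about 26 s with the tag pushed fully in and still held. No verdict was reported, so these are my own checks.

**Shutter:** I gripped it by its bar and slid it about 65 mm to its stop. The top picture put it 70 mm from the slot, which is fully open. In the last side picture the shutter still looks open.

**Tag:** I took the smallest of the three look-alikes, the one in the rest (15.9 mm gripped width). Its tip caught on the slot mouth's rim at first, with up to 25 N. I shifted it about 4–5 mm along y and it went in.

**End state:**
- The gripper stopped hard at z 0.064, exactly where the grasp geometry puts the head flush, and the side picture agrees within 1 pixel.
- It is holding down with about 19 N (35 N for a moment before I backed off), and the arm is at rest.
- The mug, jar and book are within about 8 mm of where they were, which is the spread of the networks' readings.

**What disagreed:**
- **Gripper height:** the reported TCP height was about 31 mm lower than the real fingertips. Because of this my first grasp at the bar closed on nothing. I corrected for it using the side pictures.
- **Slot position:** the two cameras differed by about 4 mm in the slot's y position, and I settled it by feel.
- **Tag lean:** the tag probably leaned slightly in the grip at first. I did not measure its final lean; I rely on the slot and the flush head keeping it upright.

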